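# Stack the tea things on the cork mat

### The arm

A 6-joint arm with a two-finger parallel gripper is mounted at the origin on the work surface. World frame = base frame: x ahead of the robot, y to its left, z up, the work surface at z = 0. Lengths are in m, angles in rad, forces in N, time in s.
With the tool pointing down it reaches from about 0.35 to 0.775 m from the base axis. Payload 7.3 kg.
Tool frame: the origin (TCP) lies on the centre line of the jaws, within the pads' length; the fingertips stand 17 mm ahead of it and the grasp point (between the pads) lies 2 mm behind it (robot.tcp_to_tips is the distance from the TCP to the fingertips, in m); z points along the fingers, y is the line along which they close (so a half turn about z gives the same grasp; the last joint's range is limited). The gripper opens to 92 mm and grips with 3 to 60 N. Pads are 19 mm wide; open, the fingers measure 130 mm over their backs; the gripper's body (75 mm by 190 mm) begins 47 mm behind the grasp point.
Start: joints at [0.998, 0.342, 1.524, -0, 1.275, -0.146], TCP at [0.217, 0.478, 0.244] pointing down, gripper open.
Joint ranges: [-2.53, 2.53], [-0.77, 2.02], [0.04, 2.7], [-1, 4.14], [0.28, 2.66], [-3.11, 3.11]. Speed limits (rad/s): [2.57, 2.57, 3.14, 3.14, 3.14, 3.14].

### API

Orientations are given as [roll, pitch, yaw] about the fixed x, y, z axes, in that order (R = Rz(yaw) Ry(pitch) Rx(roll)).
In Python, from cell import robot gives the robot as it stands. The module is installed in compiled form; this text tells all that it offers.
- The arm moves only by the tool carry_out, never from a script. Its argument "commands" is a list of rows, each a list of 3 entries, a list of its own where there are three numbers: the shift along the tool's x, y, z in m, then the turn about the tool's z in rad, then the opening, from 0 (shut) to 1 (fully open). In form: [[[dx, dy, dz], yaw, claw], ...]. A call has 1 to 20 rows; each row shifts and turns the commanded pose from where the row before left it, along the tool's axes as they then stand; what a row does not reach is not made up. A row lasts 1/8 s, in which the tool goes at most 62.5 mm and 10.7 degrees, less where a joint would pass 70% of its speed; a pose out of reach is approached as far as the arm can. A call is refused whole if a number of a shift passes 0.0625 or a number of a turn 0.188, either way. A call with a gripper value outside its range is refused whole. The fingers move at their own pace and stop on an object; "newtons" is the grip in N (left out, the last holds). Time passes only in rows, so rows that do not move let the fingers close. It gives the time, the measured TCP pose, the force, the opening and the grip force at its end, in the units of the state.
- robot.observe(): the state, without advancing time (a new reading comes with each control period).
- robot.read_camera(name): name is "side" or "top" or "wrist"; returns a dict with "pixels" (420x560x3 uint8, red, green, blue), "fx", "fy", "cx", "cy" (pixels), "k1" (the pictures are not rectified: a ray, as slopes to the right and down, at radius r is drawn at 1 + k1 r^2 times it, then the intrinsics apply), "view" (4x4, takes a point from world to camera coordinates); the wrist camera has in their place "T_tool_cam" (4x4, takes a point from camera to tool coordinates, whose origin is the TCP and whose axes are the flange's). Camera axes: x right, y up, looking along -z (the intrinsics and any distortion apply to the point x, -y, -z); pixel columns grow to the right and rows downward; lengths in m; the calibration is good to about 2 mm. A picture is of the moment at which its call begins: read the wrist's pose just before it. There is no depth.
- robot.hand_in(): hands the job in; it is judged then, once.
Trained networks look in a picture, given as the dict that the camera call returned (one of the last four; its "shot" number tells which), for a name from the list of things; names that differ only in an ending like _2 or _b are one class to them, and where a whole thing is asked for, a point or a joint stands for the part that bears it (a point fixed in the world has none). Each returns a list of dicts, best first, with "p" (0 to 1); they miss things now and then, are a little off and sometimes report something else, mostly with a low value. They report only what shows in the picture. A call takes as long as a camera call.
- robot.find_in(picture, name): "at" ([column, row] in pixels, amid what is visible of it).
- robot.tip_of(picture, name): "at" ([column, row] in pixels: a listed point, or the origin of a listed thing).
The state is a dict: "time": time; "qpos": joint angles; "qvel": joint speeds; "joint_efforts": joint torques, N m; "tool_pos": TCP position; "tool_rot": TCP orientation; "contact_force": force on the tool from outside, world axes, zero at the start; "torque": the same for the moment, N m; "opening": finger opening in m; "grip_force": force on a finger pad.
Only numpy, scipy, OpenCV 4.12 (cv2) and the standard library are available. Lean on these libraries where they do the work, as an engineer would, in place of code of your own. Each camera call takes 0.05 s, during which the arm holds its last target. There are 200 camera calls.

### The job

Clear the drinks counter: stack the jar, the tea box and the biscuit box into one steady tower in the middle of the cork mat, widest base first and narrowest last, each upright and centred on the one below, with the two boxes lengthwise along the mat. The tea box is caught under the lip of its sloping chute, so push it back up the slope before you lift it out. Set each down gently without dropping it, and leave everything else on the counter where it stands.

Things in the scene. Friction and masses are not known exactly. Their poses are not given: they have to be found in the camera images.
- mat_top (a point): Centre of the top face of the cork mat, a flat brown rectangle fixed to the counter, 210 mm (its x axis) by 150 mm (its y axis), 6 mm thick.
- biscuit_mid (a point): Centre, half-way up, of the biscuit box: one rigid white ceramic piece with a flat pale wooden lid fixed on, 56 mm tall, about 0.5 kg. Its foot is a flange 170 mm (x) by 110 mm (y), 12 mm thick; above it the body and lid are 130 mm (x) by 62 mm (y) with upright sides and a flat top: grip across the 62 mm, above the flange. z is up.
- teabox_mid (a point): Centre, half-way up, of the tea box: a closed wooden box with a darker lid, 100 mm (x) by 60 mm (y) by 48 mm (z, out of its lid), about 0.3 kg. It starts lying on the floor of the chute, tilted 30 degrees: its x axis points up the slope, its z axis square out of the slope. Grip it across the 60 mm; its sides are free.
- jar_mid (a point): Centre, half-way up, of the glass jar with a flat grey lid, an upright cylinder 52 mm across and 85 mm tall, about 0.25 kg, holding a few sweets that are fixed inside it.
- chute_foot (a point): Foot of the sloping floor of the steel tea chute (fixed), where it meets the stop at its lower end, mid-width, 30 mm above the counter. x is level and points to the higher end, z is up. The floor is 150 mm wide with rims 12 mm high and rises at 30 degrees for 180 mm. The stop is a wall 61 mm high, square to the floor.
- chute_lip (a point): Mid-width of the free edge of the chute's lip, on its underside, 56 mm off the floor (square to it). The lip, 5 mm thick and 150 mm wide, reaches 20 mm up the slope from the stop. The tea box starts with its lower end against the stop, so the lip covers 20 mm of its lid, 8 mm above it; slid 25 mm or more up the slope, it lifts out square to the slope.
- syrup1: Bystander, loose: an amber syrup bottle with an orange cap, 56 mm across, 150 mm tall. Its origin is the centre of its underside.
- syrup2: Bystander, loose: a second, like syrup bottle, 56 mm across, 150 mm tall. Its origin is the centre of its underside.
- mug: Bystander, loose: a blue mug, 76 mm across, 85 mm tall. Its origin is the centre of its underside.
- bowl: Bystander, loose: a dark wooden bowl, 120 mm across, 50 mm tall. Its origin is the centre of its underside.
- creamer: Bystander, loose: a small steel cup, 60 mm across, 50 mm tall, near the things to stack. Its origin is the centre of its underside.
- spoon: Bystander, loose: a steel spoon with a wooden handle, 170 mm long, lying near the arm; its origin lies below its middle.
- canister: Bystander, loose: a white canister with a wooden lid, 90 mm across, 120 mm tall. Its origin is the centre of its underside.

How it is judged:
On the way, in this order (a step that is already met when the one before it is completed fails the run):
1. the biscuit box stands on the cork mat, released (z of biscuit_mid in the frame of mat_top between 0.022 and 0.034 m and horizontal distance between biscuit_mid and mat_top below 0.035 m and angle between the x axis of biscuit_mid and the x axis of mat_top, either way round below 0.3 rad and angle between biscuit_mid's own z axis and vertical below 0.1 rad and contact force between the fingers and biscuit below 0.2 N), for 0.2 s.
2. the tea box lies on the biscuit box, released (z of biscuit_mid in the frame of mat_top between 0.022 and 0.034 m and horizontal distance between biscuit_mid and mat_top below 0.035 m and angle between the x axis of biscuit_mid and the x axis of mat_top, either way round below 0.3 rad and angle between each of biscuit_mid, teabox_mid's own z axis and vertical below 0.1 rad and z of teabox_mid in the frame of biscuit_mid between 0.046 and 0.058 m and horizontal distance between teabox_mid and biscuit_mid below 0.025 m and angle between the x axis of teabox_mid and the x axis of biscuit_mid, either way round below 0.3 rad and contact force between the fingers and teabox below 0.2 N), for 0.2 s.
3. the jar stands on the tea box, released (z of biscuit_mid in the frame of mat_top between 0.022 and 0.034 m and horizontal distance between biscuit_mid and mat_top below 0.035 m and angle between the x axis of biscuit_mid and the x axis of mat_top, either way round below 0.3 rad and angle between each of biscuit_mid, teabox_mid, jar_mid's own z axis and vertical below 0.1 rad and z of teabox_mid in the frame of biscuit_mid between 0.046 and 0.058 m and horizontal distance between teabox_mid and biscuit_mid below 0.025 m and angle between the x axis of teabox_mid and the x axis of biscuit_mid, either way round below 0.3 rad and z of jar_mid in the frame of teabox_mid between 0.0605 and 0.0725 m and horizontal distance between jar_mid and teabox_mid below 0.022 m and contact force between the fingers and jar below 0.2 N), for 0.2 s.
At the end, for the whole second after the job is handed in: Biscuit box on the mat, centre within 35 mm and length within 17 degrees of the mat's; tea box on it, centres within 25 mm, lengths within 17 degrees; jar on the tea box, centres within 22 mm; all upright within 6 degrees, steady, released (z of biscuit_mid in the frame of mat_top between 0.022 and 0.034 m and horizontal distance between biscuit_mid and mat_top below 0.035 m and angle between the x axis of biscuit_mid and the x axis of mat_top, either way round below 0.3 rad and angle between each of biscuit_mid, teabox_mid, jar_mid's own z axis and vertical below 0.1 rad and z of teabox_mid in the frame of biscuit_mid between 0.046 and 0.058 m and horizontal distance between teabox_mid and biscuit_mid below 0.025 m and angle between the x axis of teabox_mid and the x axis of biscuit_mid, either way round below 0.3 rad and z of jar_mid in the frame of teabox_mid between 0.0605 and 0.0725 m and horizontal distance between jar_mid and teabox_mid below 0.022 m); the robot touches nothing.
It fails at once if a bystander is pushed more than 40 mm (distance of any of syrup1, syrup2, mug, bowl, creamer, spoon, canister from where it was at the start of the episode above 0.04 m).
It fails at once if a bystander is knocked over (angle between any of syrup1, syrup2, mug, bowl, creamer, canister's own z axis and vertical above 0.6 rad).
It fails at once if the biscuit box, tea box or jar is dropped (falls freely from about 20 mm or more) ((linear speed of biscuit above 0.6 m/s and contact force between the fingers and biscuit below 0.05 N) or (linear speed of teabox above 0.6 m/s and contact force between the fingers and teabox below 0.05 N) or (linear speed of jar above 0.6 m/s and contact force between the fingers and jar below 0.05 N)).
It also fails if it takes over 72 s, if anything falls off the work surface, if the arm or the gripper's body presses on something with over 40 N, if the wrist force passes 120 N, or if a joint passes its speed limit or range.

## Working session

There is one attempt and no reset: what is moved stays moved. The work goes in short steps, Python scripts to look and compute and a tool call to move; the robot and the scene stay as the last step left them, time stands still between calls to the robot, and variables do not carry over. Pictures are saved under pics/ and viewed, at most 10 in all, crops included, and the job is handed in when it is done.

Besides the shell and the picture viewer there is one more tool, called after "Call:" as a command line: name --argument value ..., lists and objects as JSON in quotes. carry_out: Moves the arm, as the interface text tells. Its arguments: {"type":"object","properties":{"commands":{"type":"array"},"newtons":{"type":"number"}},"required":["commands"]}

```bash
mkdir -p pics; cat > h.py <<'E'
import numpy as np, cv2
from cell import robot
from scipy.spatial.transform import Rotation as R
def cam(name):
    s=robot.observe(); c=robot.read_camera(name)
    if name=="wrist":
        T=np.eye(4); T[:3,:3]=R.from_euler('xyz',s['tool_rot']).as_matrix(); T[:3,3]=s['tool_pos']
        c['view']=np.linalg.inv(T@np.array(c['T_tool_cam']))
    c['view']=np.array(c['view'])
    return c
def K(c): return np.array([[c['fx'],0,c['cx']],[0,c['fy'],c['cy']],[0,0,1.]])
def ray(c,px):
    u=(px[0]-c['cx'])/c['fx']; v=(px[1]-c['cy'])/c['fy']
    rd=np.hypot(u,v); r=rd
    for _ in range(20): r=rd/(1+c['k1']*r*r)
    f=r/rd if rd>0 else 1
    W=np.linalg.inv(c['view']); d=W[:3,:3]@np.array([u*f,-v*f,-1]); return W[:3,3],d/np.linalg.norm(d)
def atz(c,px,z):
    o,d=ray(c,px); return o+d*(z-o[2])/d[2]
def tri(obs):
    A=np.zeros((3,3));b=np.zeros(3)
    for c,px in obs:
        o,d=ray(c,px);P=np.eye(3)-np.outer(d,d);A+=P;b+=P@o
    x=np.linalg.solve(A,b)
    res=[np.linalg.norm((np.eye(3)-np.outer(ray(c,p)[1],ray(c,p)[1]))@(x-ray(c,p)[0])) for c,p in obs]
    return x,max(res)
def proj(c,X):
    p=c['view']@np.append(X,1); u,v=p[0]/-p[2],-p[1]/-p[2]; f=1+c['k1']*(u*u+v*v)
    return np.array([c['fx']*u*f+c['cx'],c['fy']*v*f+c['cy']])
def save(c,n): cv2.imwrite('pics/'+n,c['pixels'][:,:,::-1])
E
cat > a.py <<'E'
from h import *
np.set_printoptions(precision=4,suppress=True)
t=cam('top');s=cam('side');save(t,'top0.png');save(s,'side0.png')
for n in "mat_top biscuit_mid teabox_mid jar_mid chute_foot chute_lip syrup1 syrup2 mug bowl creamer spoon canister".split():
    a=robot.tip_of(t,n);b=robot.tip_of(s,n)
    print(n,[(np.round(q['at']).tolist(),round(q['p'],2)) for q in a[:2]],[(np.round(q['at']).tolist(),round(q['p'],2)) for q in b[:2]])
    if a and b: print('   ',*tri([(t,a[0]['at']),(s,b[0]['at'])]))
for c in (t,s): print(np.linalg.inv(c['view'])[:3,3],c['fx'],c['k1'])
print(robot.observe())
E
python3 a.py
```

```text
mat_top [([281.0, 216.0], 0.71)] [([294.0, 227.0], 0.76)]
    [0.5768 0.0495 0.0058] 0.005400897316949483
biscuit_mid [([409.0, 218.0], 0.61), ([193.0, 257.0], 0.2)] []
teabox_mid [([197.0, 244.0], 0.64)] [([226.0, 180.0], 0.9)]
    [0.4718 0.2973 0.0642] 0.003082042530487342
jar_mid [([373.0, 258.0], 0.6)] [([294.0, 286.0], 0.9)]
    [ 0.4416 -0.2298  0.0503] 0.001478160207155338
chute_foot [([194.0, 254.0], 0.85)] [([213.0, 195.0], 0.76)]
    [0.441  0.3169 0.0131] 0.004293785713250518
chute_lip [([372.0, 256.0], 0.7), ([194.0, 258.0], 0.56)] [([208.0, 172.0], 0.8)]
    [ 0.3553 -0.1681  0.3266] 0.058945631451986516
syrup1 [([271.0, 148.0], 0.81), ([236.0, 154.0], 0.79)] [([350.0, 209.0], 0.75), ([323.0, 192.0], 0.67)]
    [ 0.7969  0.0881 -0.0096] 0.0011282908661154375
syrup2 [([271.0, 148.0], 0.81), ([236.0, 154.0], 0.79)] [([350.0, 209.0], 0.75), ([323.0, 192.0], 0.67)]
    [ 0.7969  0.0881 -0.0096] 0.0011282908661154375
mug [([433.0, 303.0], 0.91)] [([279.0, 385.0], 0.65), ([199.0, 225.0], 0.24)]
    [ 0.3143 -0.4198  0.0052] 0.0032256098154675944
bowl [([140.0, 291.0], 0.71), 
[... 329 characters left out ...]
1 0.0022] 0.003962181364728657
canister [] [([397.0, 242.0], 0.95), ([210.0, 174.0], 0.33)]
[0.2642 0.0266 1.594 ] 514.156172475679 -0.0043360007959425215
[ 0.0957 -0.9084  0.6742] 454.00474124773285 -0.153488883249369
{'time': 1.4, 'qpos': array([ 0.998 ,  0.342 ,  1.5241,  0.    ,  1.2754, -0.146 ]), 'qvel': array([ 0.0007, -0.0012,  0.0003,  0.0005,  0.0018, -0.0005]), 'joint_efforts': array([ -0.0008, -43.1132, -24.4474,   0.0718,   0.0483,   0.    ]), 'tool_pos': array([0.2173, 0.4779, 0.2437]), 'tool_rot': array([3.1415, 0.    , 2.7148]), 'contact_force': array([-0.0353,  0.3056, -0.2874]), 'torque': array([ 0.035 , -0.0085, -0.0392]), 'grip_force': 0.0, 'opening': 0.09150882706417887}
```

View pics/top0.png

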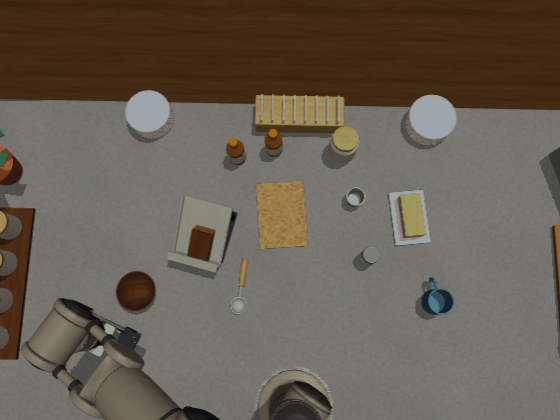

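View pics/side0.png

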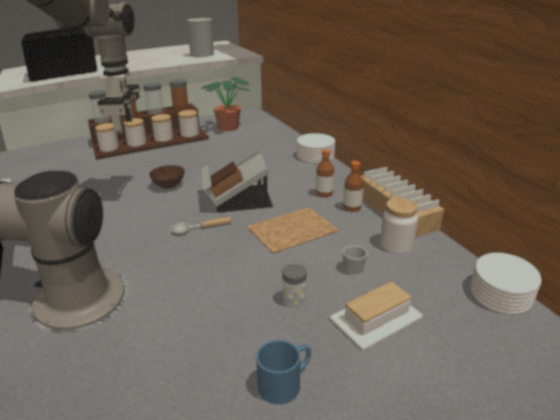

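The top picture shows the mat at (281,215), the biscuit box at (409,217), the jar at (372,256) and the chute at (203,235) rising towards the top of the image, with the tea box at (202,243). The side view agrees. Next I measure the rectangles by colour.

```bash
cat > b.py <<'E'
from h import *
np.set_printoptions(precision=4,suppress=True)
t=cam('top');hsv=cv2.cvtColor(t['pixels'],cv2.COLOR_RGB2HSV)
def rect(mask,z,name):
    cs,_=cv2.findContours(mask.astype(np.uint8),cv2.RETR_EXTERNAL,cv2.CHAIN_APPROX_NONE)
    k=max(cs,key=cv2.contourArea)[:,0,:].astype(float)
    P=np.array([atz(t,p,z)[:2] for p in k]).astype(np.float32)
    (c,sz,a)=cv2.minAreaRect(P*1000); b=cv2.boxPoints((c,sz,a)); e=[b[1]-b[0],b[2]-b[1]]; e=max(e,key=np.linalg.norm)
    print(name,np.array(c)/1000,sz,'long yaw',np.arctan2(e[1],e[0])%np.pi)
def win(m,x0,x1,y0,y1):
    o=np.zeros(m.shape,bool);o[y0:y1,x0:x1]=m[y0:y1,x0:x1];return o
sat=(hsv[...,1]>75)&(hsv[...,2]>60)
rect(win(sat,250,315,170,255),.006,'mat')
rect(win(sat,385,435,180,250),.056,'lid')
rect(win(hsv[...,2]>150,385,435,180,250),.012,'flange')
print(hsv[215,281],hsv[215,411],hsv[240,396],hsv[243,420],hsv[290,300],hsv[250,201],hsv[232,201])
rect(win((hsv[...,1]>120),185,218,222,265),.085,'tea')
E
python3 b.py
```

```text
mat [0.5769 0.0494] (210.30279541015625, 150.58807373046875) long yaw 0.088678055
lid [ 0.5735 -0.3493] (130.26649475097656, 61.768821716308594) long yaw 0.111241125
flange [ 0.5756 -0.3518] (167.82484436035156, 105.60585021972656) long yaw 0.11274355
[ 17 143 155] [ 27 107 159] [104  19 171] [30  8 91] [ 24  11 117] [ 13 188  65] [ 12 180  58]
tea [0.4713 0.2853] (66.73798370361328, 98.05738067626953) long yaw 2.9710891
```

Call:
carry_out --commands '[[[0,0,0],0.186,1],[[0,0,0],0.186,1],[[0,0,0],0.186,1],[[0,0,0],0.186,1],[[0,0,0],0.186,1],[[0,0,0],0.186,1],[[0,0,0],0.186,1],[[0,0,0],0.186,1],[[0,0,0],0.186,1],[[0,0,0],0.186,1],[[0,0,0],0.186,1],[[0,0,0],0.186,1],[[0,0,0],0.186,1],[[0,0,0],0.186,1]]'

```text
time: 3.2
tool_pos: [0.2173, 0.4779, 0.2437]
tool_rot: [-3.142, -0.0, 0.105]
contact_force: [0.6, -0.6, 0.1]
opening: 0.0917
grip_force: 0.0
```

Call:
carry_out --commands '[[[0.0163,0.0539,0],0,1],[[0.0163,0.0539,0],0,1],[[0.0163,0.0539,0],0,1],[[0.0163,0.0539,0],0,1],[[0.0163,0.0539,0],0,1],[[0.0163,0.0539,0],0,1],[[0.0163,0.0539,0],0,1],[[0.0163,0.0539,0],0,1],[[0.0163,0.0539,0],0,1],[[0.0163,0.0539,0],0,1],[[0.0163,0.0539,0],0,1],[[0.0163,0.0539,0],0,1],[[0.0163,0.0539,0],0,1],[[0.0163,0.0539,0],0,1],[[0.0163,0.0539,0],0,1],[[0.0163,0.0539,0],0,1],[[0,0,0],0,1]]'

```text
time: 5.32
tool_pos: [0.5719, -0.3539, 0.2413]
tool_rot: [-3.141, 0.001, 0.107]
contact_force: [-1.1, 0.6, -0.1]
opening: 0.0916
grip_force: 0.0
```

```bash
cat >> h.py <<'E'
np.set_printoptions(precision=4,suppress=True)
def rects(c,mask,z):
    cs,_=cv2.findContours(mask.astype(np.uint8),cv2.RETR_EXTERNAL,cv2.CHAIN_APPROX_NONE)
    for k in sorted(cs,key=cv2.contourArea)[-1:]:
        P=np.array([atz(c,p,z)[:2] for p in k[:,0,:].astype(float)]).astype(np.float32)
        (m,sz,a)=cv2.minAreaRect(P*1000); b=cv2.boxPoints((m,sz,a)); e=max([b[1]-b[0],b[2]-b[1]],key=np.linalg.norm)
        print(np.array(m)/1000,sz,'long yaw',(np.arctan2(e[1],e[0])+1)%np.pi-1)
def need(x,y,z,yaw):
    s=robot.observe(); q=s['tool_rot'][2]; Rt=R.from_euler('xyz',s['tool_rot']).as_matrix()
    dy=(q-yaw+np.pi)%(2*np.pi)-np.pi
    print('pos',s['tool_pos'],s['tool_rot'],'need tool shift',Rt.T@(np.array([x,y,z])-s['tool_pos']),'turn',dy,'t',s['time'])
E
python3 - <<'E'
from h import *
c=cam('wrist');save(c,'w1.png');need(.5735,-.3493,.038,.112)
hsv=cv2.cvtColor(c['pixels'],cv2.COLOR_RGB2HSV)
rects(c,(hsv[...,1]>75)&(hsv[...,2]>60),.056)
print([(p['at'],p['p']) for p in robot.tip_of(c,'biscuit_mid')])
E
```

```text
pos [ 0.5717 -0.3517  0.242 ] [-3.1399  0.0014  0.1088] need tool shift [ 0.0024 -0.0019  0.204 ] turn -0.003213692667956014 t 5.375
[ 0.5769 -0.351 ] (129.18309020996094, 61.04829406738281) long yaw 0.11255264
[([270.3, 176.2], 0.7)]
```

View pics/w1.png

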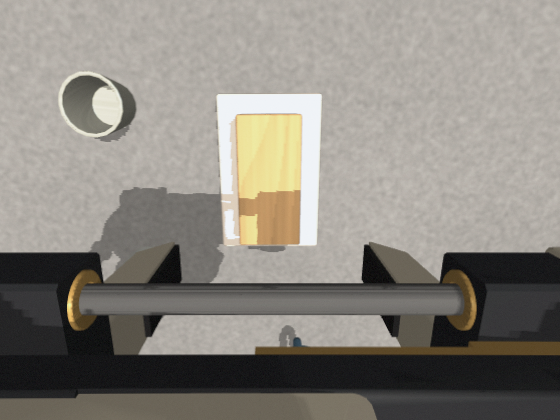

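The wrist view confirms it: the box's lid spans columns 236–302 and rows 114–245, between the open jaws, and its orientation agrees with the top view to about 2 mm. I go down and grip.

Call:
carry_out --commands '[[[0.004,-0.0015,0.04],-0.003,1],[[0,0,0.045],0,1],[[0,0,0.045],0,1],[[0,0,0.035],0,1],[[0,0,0.025],0,1],[[0,0,0.014],0,1],[[0,0,0],0,1],[[0,0,0],0,0.5],[[0,0,0],0,0.4],[[0,0,0],0,0.4],[[0,0,0],0,0.4],[[0,0,0],0,0.4]]' --newtons 40

```text
time: 6.92
tool_pos: [0.5761, -0.3493, 0.0405]
tool_rot: [3.14, -0.001, 0.114]
contact_force: [0.0, -3.5, 4.7]
opening: 0.0618
grip_force: 40.0
```

Call:
carry_out --commands '[[[0,0,-0.01],0,0.4],[[0,0,-0.025],0,0.4],[[0,0,-0.04],0,0.4],[[0,0,-0.035],0,0.4],[[0.002,-0.016,-0.01],0,0.4],[[0.0047,-0.038,0],0,0.4],[[0.0047,-0.038,0],0,0.4],[[0.0047,-0.038,0],0,0.4],[[0.0047,-0.038,0],0,0.4],[[0.0047,-0.038,0],0,0.4],[[0.0047,-0.038,0],0,0.4],[[0.0047,-0.038,0],0,0.4],[[0.0047,-0.038,0],0,0.4],[[0.0047,-0.038,0],0,0.4],[[0.0025,-0.02,0],0,0.4],[[0.0015,-0.014,0],0,0.4],[[0,-0.004,0],0.024,0.4],[[0,0,0],0,0.4]]'

```text
time: 9.18
tool_pos: [0.5787, 0.0499, 0.1596]
tool_rot: [3.141, 0.0, 0.089]
contact_force: [-0.1, -1.0, -5.6]
opening: 0.0621
grip_force: 40.0
```

```bash
python3 - <<'E'
from h import *
need(.577,.0494,.0465,.089); o=robot.observe(); print(o['opening'],o['contact_force'])
c=cam('wrist');save(c,'w2.png')
E
```

```text
pos [0.5787 0.0499 0.1596] [3.1414 0.0003 0.0888] need tool shift [-0.0017  0.0004  0.1131] turn -0.00021109955965181726 t 9.175
0.06206347787554207 [-0.0536 -0.9626 -5.5793]
```

View pics/w2.png

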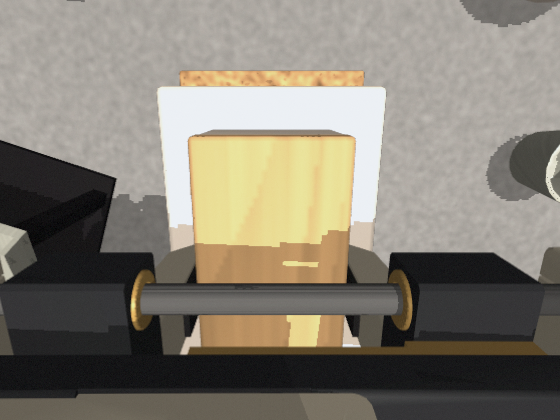

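The box is held square and level, lid at columns 190–355, with the mat's far edge parallel behind it at row 75. I lower it.

Call:
carry_out --commands '[[[-0.001,0,0.02],0,0.4],[[0,0,0.035],0,0.4],[[0,0,0.03],0,0.4],[[0,0,0.015],0,0.4],[[0,0,0.007],0,0.4],[[0,0,0.003],0,0.4],[[0,0,0.002],0,0.4],[[0,0,0.001],0,0.4],[[0,0,0],0,0.4],[[0,0,0],0,0.4]]'

```text
time: 10.48
tool_pos: [0.5778, 0.0505, 0.047]
tool_rot: [-3.142, -0.0, 0.09]
contact_force: [-0.5, 0.4, -3.8]
opening: 0.062
grip_force: 40.0
```

Call:
carry_out --commands '[[[0,0,0.001],0,0.4],[[0,0,0],0,0.4],[[0,0,0],0,0.7],[[0,0,0],0,0.9],[[0,0,0],0,1],[[0,0,0],0,1],[[0,0,-0.02],0,1],[[0,0,-0.04],0,1],[[0,0,-0.055],0,1],[[0,0,-0.055],0,1],[[0,0,-0.03],0,1],[[0,0,0],0,1]]'

```text
time: 11.98
tool_pos: [0.5789, 0.0504, 0.2485]
tool_rot: [3.141, -0.006, 0.09]
contact_force: [0.0, 0.2, 0.2]
opening: 0.0917
grip_force: 0.0
```

```bash
python3 - <<'E'
from h import *
t=cam('top');s=cam('side');hsv=cv2.cvtColor(t['pixels'],cv2.COLOR_RGB2HSV)
print(robot.observe()['contact_force'])
for n in ['teabox_mid','chute_foot','chute_lip']:
  for c in(t,s): print(n,[(p['at'],round(p['p'],2)) for p in robot.tip_of(c,n)])
cv2.imwrite('pics/crop.png',cv2.resize(t['pixels'][180:290,150:260,::-1],(560,560),interpolation=cv2.INTER_CUBIC))
need(.47,.29,.2,-.17)
E
```

```text
[-0.1574  0.3163 -0.5414]
teabox_mid [([196.1, 247.1], 0.82)]
teabox_mid [([222.8, 178.6], 0.94), ([349.8, 209.1], 0.62)]
chute_foot [([195.0, 256.6], 0.82)]
chute_foot [([212.1, 192.6], 0.91)]
chute_lip [([193.1, 258.7], 0.67), ([196.4, 247.1], 0.49)]
chute_lip [([209.5, 171.7], 0.94)]
pos [0.5774 0.0504 0.2447] [-3.1412  0.0018  0.0898] need tool shift [-0.0854 -0.2482  0.0449] turn 0.2597877049770405 t 12.375
```

View pics/crop.png

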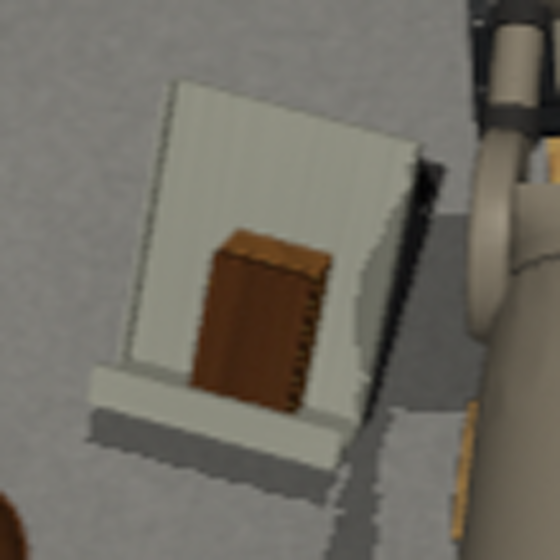

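The crop shows the tea box lid at about (260,320) in the crop. The lip lies below it, and the slope axis runs up and slightly right, so its yaw is about −0.25. I go above it for a wrist view.

Call:
carry_out --commands '[[[-0.0137,-0.0426,-0.005],0,1],[[-0.0137,-0.0426,-0.005],0,1],[[-0.0137,-0.0426,-0.005],0,1],[[-0.0137,-0.0426,0],0,1],[[-0.0137,-0.0426,0],0,1],[[-0.0137,-0.0426,0],0,1],[[0,0,0],0.17,1],[[0,0,0],0.17,1],[[0,0,0],0,1],[[0,0,0],0,1]]'

```text
time: 13.62
tool_pos: [0.4729, 0.2975, 0.2605]
tool_rot: [3.141, 0.0, -0.247]
contact_force: [-0.3, 0.1, -1.0]
opening: 0.0922
grip_force: 0.0
```

```bash
python3 - <<'E'
from h import *
need(.472,.297,.2,-.25)
c=cam('wrist');save(c,'w3.png')
for n in ['teabox_mid','chute_foot','chute_lip']: print(n,[(p['at'],round(p['p'],2)) for p in robot.tip_of(c,n)])
t=cam('top');hsv=cv2.cvtColor(t['pixels'],cv2.COLOR_RGB2HSV)
E
```

```text
pos [0.4729 0.2975 0.2605] [ 3.1414  0.0003 -0.2472] need tool shift [-0.0008  0.0007  0.0605] turn 0.002835632451529957 t 13.625
teabox_mid [([282.2, 188.6], 0.6)]
chute_foot []
chute_lip [([271.7, 233.2], 0.88)]
```

View pics/w3.png

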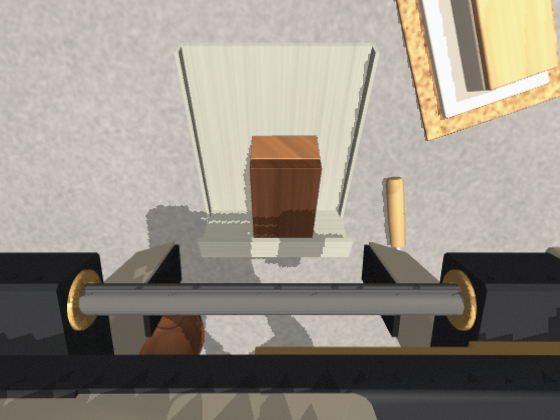

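The wrist view shows the chute's edges level in the picture, so the yaw is right. The box's upper end face has corners at about (251,137), (320,137), (250,166) and (321,166), and the lip's free edge is at row 238. I fit the chute model to these.

```bash
python3 - <<'E'
from h import *
from scipy.optimize import least_squares
c=cam('wrist')
th=np.pi/6
def P(p,s,y,h):
    x=s*np.cos(th)-h*np.sin(th); z=.03+s*np.sin(th)+h*np.cos(th); cy,sy=np.cos(p[2]),np.sin(p[2])
    return np.array([p[0]+cy*x-sy*(y+p[3]),p[1]+sy*x+cy*(y+p[3]),z])
pts=[((.1,.03,0),(251,137)),((.1,-.03,0),(320,137)),((.1,.03,.048),(250,166)),((.1,-.03,.048),(321.5,166))]
f=lambda p:np.concatenate([proj(c,P(np.append(p,0),*a))-b for a,b in pts])
r=least_squares(f,[.44,.31,-.25]); print(r.x,r.fun)
p=np.append(r.x,0)
print('tea mid',P(p,.05,0,.024)); 
for a in [(.02,.03,.061),(.02,-.03,.061),(0,.075,.061),(0,-.075,.061),(.18,.075,.012),(.18,-.075,.012),(.18,.075,0)]: print(a,proj(c,P(p,*a)))
t=cam('top');s=cam('side')
for q in (t,s): print(proj(q,P(p,.05,0,.024)),proj(q,p[[0,1]].tolist()+[.03]))
m=P(p,.05,0,.024); need(m[0],m[1],m[2]+.007,p[2])
E
```

```text
[ 0.4361  0.2943 -0.2559] [ 1.4995 -2.3858 -2.7174 -1.9644  0.0869  1.7307  1.0026  2.1954]
tea mid [0.4663 0.2863 0.0758]
(0.02, 0.03, 0.061) [252.6795 240.4294]
(0.02, -0.03, 0.061) [314.5195 240.8154]
(0, 0.075, 0.061) [208.8556 252.5183]
(0, -0.075, 0.061) [357.0857 253.4386]
(0.18, 0.075, 0.012) [186.6123  50.8697]
(0.18, -0.075, 0.012) [391.4351  52.2303]
(0.18, 0.075, 0) [189.3908  44.4909]
[200.6169 244.462 ] [199.9736 256.2814]
[224.1371 178.9854] [214.9825 193.3438]
pos [0.4729 0.2976 0.2608] [-3.1415 -0.     -0.2499] need tool shift [-0.0036  0.0125  0.178 ] turn 0.00591614750436964 t 14.025
```

Call:
carry_out --commands '[[[-0.0036,0.0125,0.03],0.006,1],[[0,0,0.045],0,1],[[0,0,0.04],0,1],[[0,0,0.03],0,1],[[0,0,0.02],0,1],[[0,0,0.013],0,1],[[0,0,0],0,1],[[0,0,0],0,0.7],[[0,0,0],0,0.5],[[0,0,0],0,0.4],[[0,0,0],0,0.4],[[0,0,0],0,0.4]]' --newtons 25

```text
time: 15.52
tool_pos: [0.4665, 0.2866, 0.0831]
tool_rot: [-3.141, -0.0, -0.256]
contact_force: [-2.0, -0.0, 3.7]
opening: 0.0601
grip_force: 25.0
```

Gripped at 60 mm. I slide it up the slope (with about 1 mm lift) and then raise it.

Call:
carry_out --commands '[[[0.002,0,-0.0022],0,0.4],[[0.005,0,-0.0033],0,0.4],[[0.008,0,-0.0048],0,0.4],[[0.01,0,-0.0058],0,0.4],[[0.008,0,-0.0048],0,0.4],[[0.004,0,-0.0023],0,0.4],[[0,0,0],0,0.4]]'

```text
time: 16.4
tool_pos: [0.5024, 0.2769, 0.106]
tool_rot: [-3.141, -0.0, -0.257]
contact_force: [-0.1, 0.3, -4.3]
opening: 0.0601
grip_force: 25.0
```

```bash
python3 - <<'E'
from h import *
c=cam('wrist');save(c,'w4.png');need(.577,.05,.25,.089);o=robot.observe();print(o['contact_force'],o['opening'])
E
```

```text
pos [0.502  0.2769 0.1058] [ 3.1415  0.0004 -0.2564] need tool shift [ 0.1301  0.2005 -0.1442] turn -0.3453821432602284 t 16.45
[-0.3749 -0.6578 -2.777 ] 0.05966424355032204
```

View pics/w4.png

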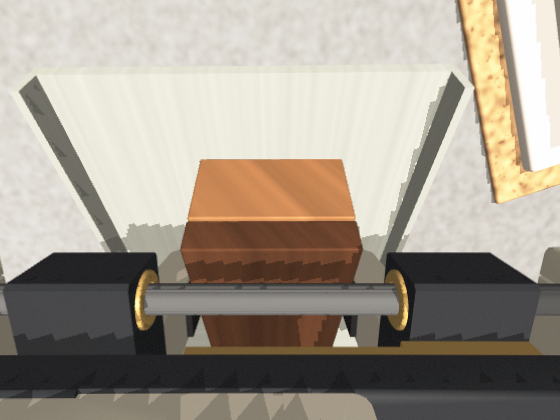

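The box is gripped across its sides and clear of the lip, with its end face at columns 185–360. I lift it and carry it over the biscuit box.

Call:
carry_out --commands '[[[0,0,-0.01],0,0.4],[[0,0,-0.025],0,0.4],[[0,0,-0.035],0,0.4],[[0,0,-0.035],0,0.4],[[0,0,-0.025],0,0.4],[[0.005,0.009,0],0,0.4],[[0.013,0.0239,0],0,0.4],[[0.015,0.0275,0],0,0.4],[[0.015,0.0275,0],0,0.4],[[0.015,0.0275,0],0,0.4],[[0.015,0.0275,0],0,0.4],[[0.015,0.0275,0],0,0.4],[[0.013,0.0239,0],0,0.4],[[0.0064,0.0122,0],-0.05,0.4],[[0,0,0],-0.12,0.4],[[0,0,0],-0.12,0.4],[[0,0,0],-0.055,0.4],[[0,0,0],0,0.4]]'

```text
time: 18.7
tool_pos: [0.5578, 0.0483, 0.2346]
tool_rot: [-3.141, 0.002, 0.088]
contact_force: [0.2, -0.6, -2.2]
opening: 0.06
grip_force: 25.0
```

```bash
python3 - <<'E'
from h import *
need(.5584,.0486,.120,.089)
c=cam('wrist');save(c,'w5.png');s=cam('side');cv2.imwrite('pics/s5.png',cv2.resize(s['pixels'][120:280,180:420,::-1],(780,520),interpolation=cv2.INTER_CUBIC))
t=cam('top');hsv=cv2.cvtColor(t['pixels'],cv2.COLOR_RGB2HSV)
for q in (s,): print([(p['at'],p['p']) for p in robot.tip_of(q,'biscuit_mid')],proj(q,[.577,.0503,.034]))
E
```

```text
pos [0.5578 0.0483 0.2346] [-3.1414  0.0024  0.088 ] need tool shift [ 0.0009 -0.0002  0.1146] turn -0.0010448164931817772 t 18.7
[([295.7, 216.8], 0.74)] [291.5803 218.4322]
```

View pics/s5.png

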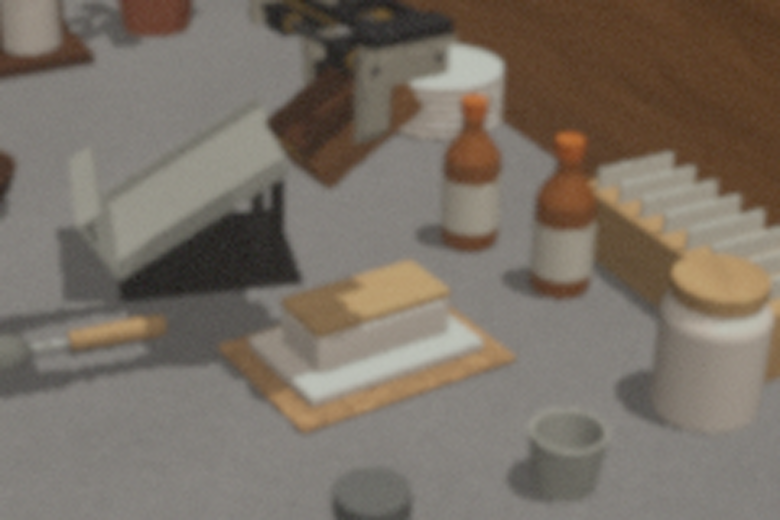

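View pics/w5.png

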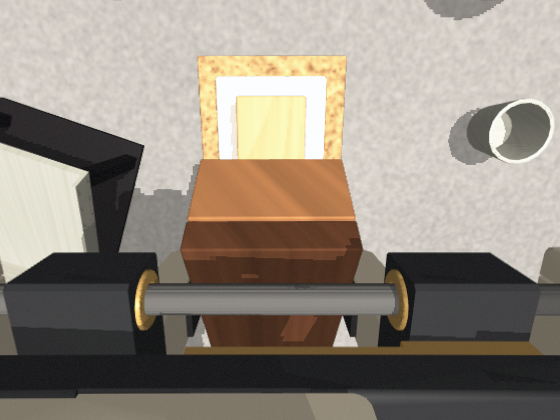

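The side crop shows the biscuit box square on the mat, with the tea box (about (345,120)) held at 30°. The wrist view shows both aligned. I lower it to just above contact, then pivot it flat around its lower edge, moving forward as it comes down.

Call:
carry_out --commands '[[[0.0009,0,0.015],0,0.4],[[0,0,0.03],0,0.4],[[0,0,0.03],0,0.4],[[0,0,0.02],0,0.4],[[0,0,0.012],0,0.4],[[0,0,0.005],0,0.4],[[0,0,0],0,0.4],[[0,0,0.002],0,0.4],[[0,0,0.002],0,0.4],[[0,0,0],0,0.4]]' --newtons 15

```text
time: 20.15
tool_pos: [0.5594, 0.0489, 0.12]
tool_rot: [-3.142, -0.0, 0.089]
contact_force: [-0.0, 1.1, -2.3]
opening: 0.0601
grip_force: 15.0
```

Call:
carry_out --commands '[[[0,0,0.002],0,0.4],[[0,0,0.002],0,0.4],[[0,0,0.001],0,0.4],[[0,0,0],0,0.4]]'

```text
time: 20.65
tool_pos: [0.5594, 0.0489, 0.1149]
tool_rot: [-3.142, 0.0, 0.089]
contact_force: [0.3, 0.2, -1.9]
opening: 0.06
grip_force: 15.0
```

Call:
carry_out --commands '[[[0.0015,0,0.002],0,0.4],[[0.003,0,0.002],0,0.4],[[0.003,0,0.0022],0,0.4],[[0,0,0],0,0.4]]'

```text
time: 21.15
tool_pos: [0.5677, 0.0496, 0.1088]
tool_rot: [-3.142, -0.002, 0.089]
contact_force: [1.5, 0.8, 3.0]
opening: 0.06
grip_force: 15.0
```

Call:
carry_out --commands '[[[0.003,0,0.0025],0,0.4],[[0.0027,0,0.0025],0,0.4],[[0.0025,0,0.0027],0,0.4],[[0,0,0],0,0.4]]'

```text
time: 21.65
tool_pos: [0.5754, 0.0503, 0.1007]
tool_rot: [-3.142, -0.0, 0.089]
contact_force: [1.7, 1.1, 0.3]
opening: 0.0598
grip_force: 15.0
```

```bash
python3 - <<'E'
from h import *
need(.577,.0503,.093,.089)
c=cam('wrist');s=cam('side')
a=cv2.resize(s['pixels'][150:260,220:380,::-1],(780,536),interpolation=cv2.INTER_CUBIC)
b=cv2.resize(c['pixels'][0:350,:,::-1],(400,250))
a[:250,:400]=b
cv2.imwrite('pics/m6.png',a)
E
```

```text
pos [0.5754 0.0503 0.1007] [-3.1415 -0.0004  0.0887] need tool shift [0.0016 0.0001 0.0077] turn -0.00028208207959545817 t 21.65
```

View pics/m6.png

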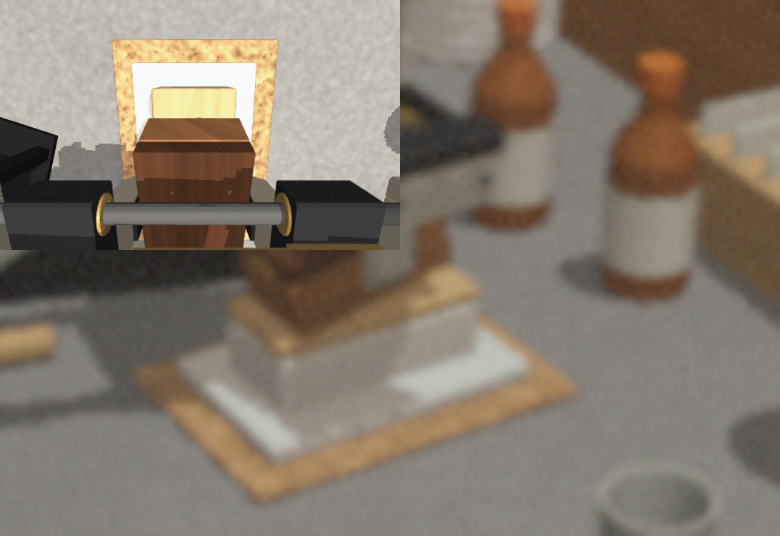

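The box is levelling on its lower edge (wrist inset: end face foreshortened; side: about 10–15° left) while the biscuit box has stayed put. I go on.

Call:
carry_out --commands '[[[0.0022,0,0.003],0,0.4],[[0.002,0,0.003],0,0.4],[[0.001,0,0.0015],0,0.4],[[0.0005,0,0.001],0,0.4],[[0,0,0],0,0.4]]'

```text
time: 22.38
tool_pos: [0.5809, 0.0507, 0.0924]
tool_rot: [3.142, -0.0, 0.089]
contact_force: [2.1, -1.0, 1.3]
opening: 0.0597
grip_force: 15.0
```

Call:
carry_out --commands '[[[0,0,0.001],0,0.4],[[0,0,0],0,0.4]]'

```text
time: 22.62
tool_pos: [0.5812, 0.0508, 0.0918]
tool_rot: [3.142, -0.001, 0.089]
contact_force: [3.0, -0.6, 2.5]
opening: 0.06
grip_force: 15.0
```

Call:
carry_out --commands '[[[0,0,0.001],0,0.4],[[0,0,0],0,0.4]]'

```text
time: 22.88
tool_pos: [0.5815, 0.0507, 0.0909]
tool_rot: [3.141, -0.002, 0.089]
contact_force: [4.9, -0.2, 4.9]
opening: 0.0595
grip_force: 15.0
```

Call:
carry_out --commands '[[[0,0,0.001],0,0.4],[[0,0,0],0,0.4]]'

```text
time: 23.12
tool_pos: [0.5815, 0.0508, 0.0899]
tool_rot: [3.142, -0.002, 0.089]
contact_force: [5.9, 0.1, 4.9]
opening: 0.0604
grip_force: 15.0
```

Call:
carry_out --commands '[[[0.001,0,0],0,0.4],[[0,0,0],0,0.4],[[0,0,0],0,0.4],[[0,0,0],0,0.4]]' --newtons 3

```text
time: 23.62
tool_pos: [0.5808, 0.0508, 0.0891]
tool_rot: [-3.141, 0.002, 0.089]
contact_force: [-3.2, -1.1, 2.7]
opening: 0.0599
grip_force: 3.0
```

```bash
python3 - <<'E'
from h import *
c=cam('wrist');o=robot.observe();print(o['tool_pos'],o['contact_force'])
hsv=cv2.cvtColor(c['pixels'],cv2.COLOR_RGB2HSV).astype(int)
u=.577;v=.0503;ca,sa=np.cos(.089),np.sin(.089)
def pt(tilt,s,h,y=0,dx=0):
    x=dx+s*np.cos(tilt)-(h-0)*np.sin(tilt)
    # lower corner at s=-.05,h=0 on z=.062
    z=.062+(s+.05)*np.sin(tilt)+h*np.cos(tilt); return np.array([u+ca*x-sa*y,v+sa*x+ca*y,z])
for tl in (0,.1,.2): print(tl,'end bottom,top rows',proj(c,pt(tl,.05,0)),proj(c,pt(tl,.05,.048)))
col=int(proj(c,pt(0,.05,.048))[0])
for r in range(110,270,4): print(r,hsv[r,col-6:col+7].mean(0).round().astype(int).tolist(),end=' ')
E
```

```text
[0.5808 0.0508 0.0891] [-2.79   -0.642   2.2065]
0 end bottom,top rows [270.9746 167.8109] [270.892  189.8854]
0.1 end bottom,top rows [270.9615 171.8829] [270.8712 210.9376]
0.2 end bottom,top rows [270.9471 177.5323] [270.8495 235.7804]
110 [104, 5, 251] 114 [104, 5, 251] 118 [103, 5, 251] 122 [104, 5, 251] 126 [104, 4, 251] 130 [14, 10, 191] 134 [16, 83, 153] 138 [25, 88, 245] 142 [27, 81, 245] 146 [27, 81, 245] 150 [26, 82, 245] 154 [26, 85, 245] 158 [26, 84, 245] 162 [25, 87, 245] 166 [25, 87, 245] 170 [25, 86, 245] 174 [13, 147, 90] 178 [13, 149, 102] 182 [13, 147, 100] 186 [13, 147, 109] 190 [10, 141, 49] 194 [11, 151, 48] 198 [11, 152, 112] 202 [11, 152, 112] 206 [11, 151, 112] 210 [11, 151, 112] 214 [11, 151, 112] 218 [10, 151, 112] 222 [10, 152, 112] 226 [10, 151, 111] 230 [10, 150, 111] 234 [11, 150, 111] 238 [10, 150, 111] 242 [11, 152, 111] 246 [11, 150, 112] 250 [10, 147, 73] 254 [11, 153, 72] 258 [10, 149, 73] 262 [11, 150, 73] 266 [11, 148, 72]
```

The end face now spans rows 172–197, as for a flat box, and it is centred to about 3 mm. I release and rise.

Call:
carry_out --commands '[[[0,0,0],0,0.7],[[0,0,0],0,0.9],[[0,0,0],0,1],[[0,0,0],0,1],[[0,0,-0.015],0,1],[[0,0,-0.035],0,1],[[0,0,-0.05],0,1],[[0,0,-0.05],0,1],[[-0.02,0,-0.03],0,1],[[-0.03,0,0],0,1],[[0,0,0],0,1]]'

```text
time: 25.05
tool_pos: [0.5308, 0.0464, 0.2714]
tool_rot: [3.141, -0.002, 0.089]
contact_force: [-0.2, -0.0, -0.8]
opening: 0.0918
grip_force: 0.0
```

```bash
python3 - <<'E'
from h import *
c=cam('wrist');o=robot.observe();print(o['tool_pos'],o['contact_force'],o['time'])
hsv=cv2.cvtColor(c['pixels'],cv2.COLOR_RGB2HSV)
m=(hsv[...,0]<14)&(hsv[...,1]>110)&(hsv[...,2]<150); m[245:]=0; m[:60]=0; m[:,:180]=0;m[:,380:]=0
m=cv2.morphologyEx(m.astype(np.uint8),cv2.MORPH_OPEN,np.ones((5,5)))
rects(c,m,.110)
ys,xs=np.nonzero(m);print(xs.min(),xs.max(),ys.min(),ys.max())
print('tea mid',[(p['at'],round(p['p'],2),atz(c,p['at'],.086)) for p in robot.tip_of(c,'teabox_mid')[:1]])
t=cam('top');s=cam('side')
for n,z in(('jar_mid',.0425),('teabox_mid',.086)):
  a=robot.tip_of(t,n);b=robot.tip_of(s,n)
  print(n,[(p['at'],round(p['p'],2)) for p in a[:2]],[(p['at'],round(p['p'],2)) for p in b[:2]])
  if a and b: print(tri([(t,a[0]['at']),(s,b[0]['at'])]),atz(t,a[0]['at'],z),atz(s,b[0]['at'],z))
need(.4416,-.2298,.25,.089)
E
```

```text
[0.5318 0.0464 0.271 ] [-0.353  -0.0852 -0.0162] 25.1
[0.5759 0.0502] (97.69841766357422, 58.779869079589844) long yaw 0.088781
237 306 85 198
tea mid [([271.2, 140.3], 0.62, array([0.5771, 0.0502, 0.086 ]))]
jar_mid [([370.8, 256.5], 0.84)] [([212.4, 190.7], 0.61), ([355.9, 267.1], 0.53)]
(array([ 0.3587, -0.1726,  0.2892]), np.float64(0.0579155302760216)) [ 0.4446 -0.2252  0.0425] [0.4278 0.2911 0.0425]
teabox_mid [([277.1, 213.4], 0.44)] [([290.8, 202.3], 0.94)]
(array([0.5709, 0.0585, 0.0805]), np.float64(0.006952651821364211)) [0.5632 0.0608 0.086 ] [0.5738 0.0491 0.086 ]
pos [0.5323 0.0464 0.2691] [-3.1414  0.0006  0.0888] need tool shift [-0.1148  0.2671  0.0191] turn -0.00015423054325269803 t 25.45
```

The tea box is flat at (0.576, 0.050) with yaw 0.089, which is centred. Now the jar.

Call:
carry_out --commands '[[[-0.0115,0.0267,0],0,1],[[-0.0164,0.0382,0],0,1],[[-0.0164,0.0382,0],0,1],[[-0.0164,0.0382,0],0,1],[[-0.0164,0.0382,0],0,1],[[-0.0164,0.0382,0],0,1],[[-0.0164,0.0382,0],0,1],[[-0.0049,0.0112,0.01],0,1],[[0,0,0],0,1],[[0,0,0],0,1]]'

```text
time: 26.7
tool_pos: [0.4416, -0.2288, 0.2593]
tool_rot: [-3.141, 0.0, 0.09]
contact_force: [0.2, 0.0, 0.0]
opening: 0.092
grip_force: 0.0
```

```bash
python3 - <<'E'
from h import *
c=cam('wrist')
print([(p['at'],round(p['p'],2),atz(c,p['at'],.0425)) for p in robot.tip_of(c,'jar_mid')[:2]])
need(.4425,-.228,.05,.089)
p=proj(c,[.4425,-.228,.085]);print(p,proj(c,[.4425,-.202,.085]))
g=cv2.medianBlur(cv2.cvtColor(c['pixels'],cv2.COLOR_RGB2GRAY),3)
g[250:]=0
h=cv2.HoughCircles(g,cv2.HOUGH_GRADIENT,1,20,param1=80,param2=18,minRadius=22,maxRadius=42)
if h is not None:
  for q in h[0][:5]: print(q,atz(c,q[:2],.085))
E
```

```text
[]
pos [ 0.4418 -0.2288  0.2597] [-3.1415 -0.0004  0.0904] need tool shift [ 0.0007 -0.0007  0.2097] turn 0.0013709367441410159 t 26.8
[270.313  189.6397] [242.9708 187.2312]
[261.5 182.5  26. ] [ 0.4486 -0.2191  0.085 ]
```

```bash
python3 - <<'E'
from h import *
c=cam('wrist');t=cam('top');s=cam('side')
print([(p['at'],round(p['p'],2)) for p in robot.find_in(c,'jar_mid')[:2]])
for q in(t,s): print([(p['at'],round(p['p'],2),atz(q,p['at'],.0425)) for p in robot.tip_of(q,'jar_mid')[:2]])
g=cv2.cvtColor(c['pixels'],cv2.COLOR_RGB2GRAY)
print(g[110:250:5,200:335:5])
E
```

```text
[([264.9, 178.8], 0.75)]
[([277.6, 213.3], 0.42, array([0.5722, 0.0602, 0.0425])), ([369.1, 255.6], 0.4, array([ 0.4472, -0.22  ,  0.0425]))]
[([298.5, 288.8], 0.77, array([ 0.4516, -0.2342,  0.0425]))]
[[180 183 186 180 177 180 176 173 182 177 190 181 187 177 184 178 181 183
  175 187 180 180 185 177 178 183 181]
 [177 180 180 178 179 176 189 180 188 182 186 183 180 180 174 180 181 181
  189 184 181 180 178 177 186 179 183]
 [182 179 180 184 177 186 184 185 176 184 180 180 184 188 183 181 180 177
  180 181 176 183 187 179 182 184 176]
 [181 182 178 184 176 189 186 185 178 176 191 188 189 182 180 180 184 186
  177 185 179 182 185 183 182 182 180]
 [179 180 182 184 180 175 183 180 179 180 183 187 184 180 181 178 179 180
  191 182 187 177 185 176 182 181 177]
 [181 177 186 185 182 178 179 181 177 175 179 179 177 185 180 180 182 181
  185 180 182 174 183 179 181 181 179]
 [176 181 185 177 184 176 179 176 184 187 177 180 185 177 177 176 180 182
  179 188 188 178 179 186 181 178 183]
 [184 181 184 181 178 181 181 179 184 184 178 188 177 176 179 178 184 180
  188 185 186 177 178 180 173 17
[... 1567 characters left out ...]
 188 177 179 184 180]
 [122 121 122 126 124 187 184 178 184 168 116 121 118 117 117 121 118 176
  182 180 189 189 181 181 177 181 193]
 [122 126 124 121 116 188 187 179 184 175 121 127 123 120 117 122 139 176
  177 181 180 179 189 182 181 184 186]
 [123 122 125 125 126 183 182 185 181 180 125 120 114 119 120 121 120 187
  183 185 183 178 182 182 184 187 180]
 [124 123 125 124 126 122 173 120 134 131 120 118 121 123 119 117 118 182
  188 186 177 186 183 179 180 184 189]
 [122 126 119 123 127 124 120 122 122 117 118 122 116 119 117 122 121 178
  183 175 186 174 185 187 188 184 187]
 [122 120 125 123 184 187 177 185 187 171 121 120 119 122 119 122 120 186
  184 184 188 181 178 186 186 186 181]]
```

The lid's rim spans columns 238–289 and rows 158–207 in the wrist picture, so the jar is at (0.448, −0.220). I go down there and grip.

Call:
carry_out --commands '[[[0.0074,-0.0082,0.03],0.001,1],[[0,0,0.045],0,1],[[0,0,0.045],0,1],[[0,0,0.04],0,1],[[0,0,0.028],0,1],[[0,0,0.02],0,1],[[0,0,0],0,1],[[0,0,0],0,0.7],[[0,0,0],0,0.5],[[0,0,0],0,0.3],[[0,0,0],0,0.3],[[0,0,0],0,0.3]]' --newtons 20

```text
time: 28.6
tool_pos: [0.448, -0.2208, 0.0517]
tool_rot: [-3.141, -0.0, 0.088]
contact_force: [-0.5, 2.0, 2.4]
opening: 0.0518
grip_force: 20.0
```

Call:
carry_out --commands '[[[0,0,-0.01],0,0.3],[[0,0,-0.025],0,0.3],[[0,0,-0.04],0,0.3],[[0,0,-0.045],0,0.3],[[0,0,-0.035],0,0.3],[[0,0,-0.015],0,0.3],[[0.0076,-0.0129,0],0,0.3],[[0.0152,-0.0259,0],0,0.3],[[0.019,-0.0323,0],0,0.3],[[0.019,-0.0323,0],0,0.3],[[0.019,-0.0323,0],0,0.3],[[0.019,-0.0323,0],0,0.3],[[0.019,-0.0323,0],0,0.3],[[0.0152,-0.0259,0],0,0.3],[[0.0106,-0.0181,0],0,0.3],[[0.0076,-0.0142,0],0,0.3],[[0,0,0],0,0.3],[[0,0,0],0,0.3]]'

```text
time: 30.85
tool_pos: [0.5756, 0.0491, 0.2214]
tool_rot: [3.141, 0.001, 0.087]
contact_force: [-0.6, -0.5, -2.4]
opening: 0.052
grip_force: 20.0
```

```bash
python3 - <<'E'
from h import *
need(.576,.0502,.1617,.089);o=robot.observe();print(o['contact_force'],o['opening'])
c=cam('wrist')
print([(p['at'],round(p['p'],2),atz(c,p['at'],.222-.0517+.0425)) for p in robot.tip_of(c,'jar_mid')[:1]])
E
```

```text
pos [0.5756 0.0491 0.2214] [3.1413 0.0005 0.0873] need tool shift [ 0.0005 -0.0011  0.0597] turn -0.0017486030393123464 t 30.85
[-0.6294 -0.5498 -2.384 ] 0.05199001294870394
[]
```

Call:
carry_out --commands '[[[0.0005,-0.0011,0.01],0,0.3],[[0,0,0.018],0,0.3],[[0,0,0.015],0,0.3],[[0,0,0.008],0,0.3],[[0,0,0.004],0,0.3],[[0,0,0.002],0,0.3],[[0,0,0.001],0,0.3],[[0,0,0],0,0.3],[[0,0,0],0,0.3]]'

```text
time: 32.08
tool_pos: [0.5764, 0.0509, 0.1638]
tool_rot: [-3.142, -0.001, 0.088]
contact_force: [-0.3, -0.1, -2.0]
opening: 0.0515
grip_force: 20.0
```

Call:
carry_out --commands '[[[0,0,0.001],0,0.3],[[0,0,0.001],0,0.3],[[0,0,0],0,0.3]]'

```text
time: 32.45
tool_pos: [0.5763, 0.0509, 0.1618]
tool_rot: [-3.142, -0.0, 0.088]
contact_force: [-0.8, 0.4, 0.6]
opening: 0.052
grip_force: 20.0
```

Call:
carry_out --commands '[[[0,0,0.0006],0,0.3],[[0,0,0],0,0.3],[[0,0,0],0,0.3]]'

```text
time: 32.83
tool_pos: [0.5764, 0.051, 0.1617]
tool_rot: [3.142, -0.001, 0.088]
contact_force: [-1.4, 0.3, 4.3]
opening: 0.0519
grip_force: 20.0
```

The contact force shows it has seated. I release gently, rise and back off.

Call:
carry_out --commands '[[[0,0,0],0,0.3],[[0,0,0],0,0.3]]' --newtons 5

```text
time: 33.08
tool_pos: [0.5766, 0.051, 0.1616]
tool_rot: [-3.141, -0.001, 0.088]
contact_force: [-2.1, 1.4, 5.4]
opening: 0.0522
grip_force: 5.0
```

Call:
carry_out --commands '[[[0,0,0],0,0.7],[[0,0,0],0,0.9],[[0,0,0],0,1],[[0,0,0],0,1],[[0,0,-0.01],0,1],[[0,0,-0.025],0,1],[[0,0,-0.04],0,1],[[0,0,-0.04],0,1],[[0,0,-0.025],0,1],[[-0.02,0,0],0,1],[[-0.04,0,0],0,1],[[-0.04,0,0],0,1],[[-0.03,0,0],0,1],[[0,0,0],0,1],[[0,0,0],0,1],[[0,0,0],0,1]]'

```text
time: 35.08
tool_pos: [0.4476, 0.0395, 0.301]
tool_rot: [-3.142, -0.0, 0.088]
contact_force: [0.7, -0.3, 0.0]
opening: 0.0918
grip_force: 0.0
```

```bash
python3 - <<'E'
from h import *
o=robot.observe();print(o['tool_pos'],o['contact_force'],o['time'])
c=cam('wrist');s=cam('side')
for n,z in(('jar_mid',.1525),('teabox_mid',.086),('biscuit_mid',.034)):
  for q in(c,s): print(n,[(p['at'],round(p['p'],2),atz(q,p['at'],z)) for p in robot.tip_of(q,n)[:2]],proj(q,[.576,.0505,z]))
E
```

```text
[0.4476 0.0395 0.301 ] [ 0.6837 -0.2607  0.0441] 35.075
jar_mid [] [271.1665  35.7035]
jar_mid [([290.8, 182.3], 0.63, array([0.5678, 0.0372, 0.1525]))] [291.3616 179.6744]
teabox_mid [] [271.1624  50.1018]
teabox_mid [([293.3, 201.5], 0.85, array([0.5819, 0.0501, 0.086 ]))] [291.2836 201.9037]
biscuit_mid [([16.7, 179.5], 0.63, array([0.4127, 0.3457, 0.034 ]))] [271.1601  57.963 ]
biscuit_mid [([292.2, 217.5], 0.86, array([0.5808, 0.054 , 0.034 ])), ([397.4, 241.0], 0.71, array([ 0.7695, -0.1702,  0.034 ]))] [291.2225 218.4809]
```

The side camera finds all three parts stacked within 1–3 px of their predicted positions, and the arm is clear. I hand the job in.

```bash
python3 -c "
from cell import robot
print(robot.hand_in())"
```

```text
the job is handed in; nothing more can be done
None
```

The biscuit box, tea box and jar are stacked in that order in the middle of the cork mat, released with the arm clear. I handed the job in at about 35 s; it returned no verdict, and I did not re-measure the bystanders.

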